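# Uncover the ring comparator and hold its sprung arms at the loading gap

### The job

Lift the red dust cap straight up off the two measuring fingers of the ring comparator and stand it, mouth down, on the blue rubber mat. Then pinch the comparator's two sprung arms together by their black grip pads until the fingers are 12 mm apart, one about at each green line on the little round table (never squeezing them closer than 6 mm, which would strain the arms), and finish still holding them steady at that gap so that I can slip the setting ring over the fingers. Leave the ring and everything else where they are.

Things in the scene. Friction and masses are not known exactly. Their poses are not given: they have to be found in the camera images.
- ring_comparator: Fixed grey bench comparator. Base x -95..+125, y +-34, top 16 mm up; pivot housing x +35..+115, y +-27 with a dial lying on it, 78 mm high; round steel table on a yoke at x = -65. Two leaf arms (a at +y, b at -y) run like tweezers from housing to table along -x; a finger rises from each through the table slot. Origin: underside of the base, 65 mm from the table axis; z up, y across the arms
- table (a point): Centre of the round ring table's top face, on the axis of the cap as it stands at the start; 64 mm above the bench, at comparator (-65, 0, 64) mm. The fingers stand 16 mm above this face, either side of this point along y. Axes as the comparator's.
- grip_mid (a point): The point midway between the two grip pads, at mid height of the pads, at comparator (-17, 0, 50) mm, so 50 mm above the bench. Axes as the comparator's; to squeeze, close the gripper along y here, tool pointing down.
- pad_a (a point): Middle of the outer face of arm a's grip pad (black, ribbed, 34 mm along the arm, 38 to 62 mm above the bench). Outer faces of the two pads: 49.5 mm apart at rest; 40 mm apart and parallel when the fingers are 12 mm apart. Pads are 102 mm, fingers 150 mm from the arm pivots: 1 mm at the pads is 1.47 mm of gap. Each pad needs 3.4 N to start moving, 6.6 N at the mark.
- pad_b (a point): Middle of the outer face of arm b's grip pad, the same on the -y side.
- tip_a (a point): Top of the measuring finger of arm a: an upright steel pin 5 mm in diameter, on its axis, 80 mm above the bench. Clear gap between the fingers = distance between tip_a and tip_b minus 5 mm: 26 mm at rest, 12 mm at the green lines (tips 17 mm apart, each 8.5 mm from the table's centre).
- tip_b (a point): Top of the measuring finger of arm b, the same on the -y side.
- leaf_a (a joint): Angle of arm a, rad: 0 at rest (sprung open against its stop), 0.047 with its finger at the green line, 0.085 end of travel; grows as it is squeezed inward. It springs back when let go.
- leaf_b (a joint): Angle of arm b, rad, the same.
- cap: Red plastic dust cap, a round cup 48 mm in outer and 42 mm in inner diameter, 38 mm high with a 4 mm closed top, 60 g, standing mouth down on the ring table over the fingers. Origin: centre of its rim plane (its underside), z up through the closed top; at the start the origin is 64 mm above the bench.
- mat: Blue square rubber mat, 100 x 100 x 4 mm, fixed flat on the right-hand bench, to the right of the comparator. That bench lies 4 mm lower than the left one, so the top of the mat is at z = 0. Origin: centre of its underside; x and y along its sides.
- setting_ring: Steel setting ring gauge with a black knurled rim, 39 mm across and 14 mm high, lying on the bench near the robot. Origin: centre of its underside. Leave it.
- vee_block: Small steel V block, 44 x 32 x 30 mm, at the back left of the bench. Origin: centre of its underside. Leave it.
- wax_tin: Flat round tin with a red lid, 48 mm across and 19 mm high, at the back left of the bench. Origin: centre of its underside. Leave it.
Things that resemble listed ones, but are neither listed nor needed, are in the scene too. Of the things shaped like the cap, the red one is meant.

How it is judged (in metres and radians):
On the way, in this order (a step that is already met when the one before it is completed fails the run):
1. the cap is lifted straight up clear of the fingers (rim at least 20 mm above the table, within 12 mm of its axis) (z of cap in the frame of table above 0.02 m and horizontal distance between cap and table below 0.012 m), for 0.02 s.
2. the cap stands mouth down on the mat and is let go (x of cap in the frame of mat between -0.04 and 0.04 m and y of cap in the frame of mat between -0.04 and 0.04 m and z of cap in the frame of mat below 0.007 m and angle between cap's own z axis and vertical below 0.1 rad and contact force between the fingers and cap below 0.1 N and linear speed of cap below 0.02 m/s), for 0.2 s.
3. the fingers are held 12 mm apart (within 2.5 mm), each within 4.5 mm of its green line, for a second (distance between tip_a and tip_b between 0.0145 and 0.0195 m and value of joint leaf_a between 0.0167 and 0.0767 rad and value of joint leaf_b between 0.0167 and 0.0767 rad and contact force between the fingers and ring_comparator above 3 N), for 1 s.
At the end, for the whole second after the job is handed in: The gripper still pinches the arms (over 3 N), gap 12 mm within 2.5 mm, each finger within 4.5 mm of its green line, arms at rest (under 0.03 rad/s); the cap stands mouth down on the mat (centre within 40 mm of the mat's centre along each side), released and still (all of step 2 and all of step 3 and velocity of joint leaf_a between -0.03 and 0.03 rad/s and velocity of joint leaf_b between -0.03 and 0.03 rad/s); the arm keeps its last pose, push and grip.
It fails at once if the fingers are squeezed closer than 6 mm (distance between tip_a and tip_b below 0.011 m).
It fails at once if the cap is tipped over (angle between cap's own z axis and vertical above 0.6 rad).
It fails at once if the cap is dropped rather than set down (let go more than 20 mm above the mat or bench, away from the table) (contact force between the fingers and cap below 0.02 N and height (world z) of cap above 0.024 m and horizontal distance between cap and table above 0.06 m).
It fails at once if the setting ring, the V block or the tin is moved by more than 10 mm (distance of any of setting_ring, vee_block, wax_tin from where it was at the start of the episode above 0.01 m).
It also fails if it takes over 61 s, if anything falls off the work surface, if the arm or the gripper's body presses on something with over 40 N, if the wrist force passes 120 N, or if a joint passes its speed limit or range.

### The arm

A 6-joint arm with a two-finger parallel gripper is mounted at the origin on a cart in front of the work surface, level with it; the furniture and walls round the work are solid. World frame = base frame: x ahead of the robot, y to its left, z up, the work surface at z = 0. Lengths are in m, angles in degrees, forces in N, time in s.
With the tool pointing down it reaches from about 0.3 to 0.75 m from the base axis. Payload 8.5 kg.
Tool frame: the origin (TCP) lies between the finger pads, 19 mm behind the fingertips; this is the grasp point; z points along the fingers, y is the line along which they close (so a half turn about z gives the same grasp; the last joint's range is limited). The gripper opens to 85 mm and grips with 20 to 120 N. Pads are 22 mm wide; open, the fingers measure 114 mm over their backs; the gripper's body (76 mm by 85 mm) begins 54 mm behind the grasp point. The pads swing forward as they close: fully open they stand 13 mm farther back than shut.
Start: joints at [53.898, 21.807, 74.336, -0, 83.858, -12.336], TCP at [0.222, 0.503, 0.25] pointing down, gripper open.
Joint ranges: [-178.18, 178.18], [-50.72, 133.34], [12.68, 142.11], [-81.47, 261.47], [9.98, 163.14], [-165.26, 165.26]. Speed limits (degrees/s): [136.94, 136.94, 180, 180, 180, 180].

### API

Orientations are given as a 3x3 rotation matrix whose columns are the frame's x, y, z axes.
In Python, from rig import observe, cams, ticket gives the robot as it stands.
- The arm moves only by the tool move_arm, never from a script. Its arguments are lists of equal length, an entry for each row: "jaw": the finger opening in cm, from 0 to 8.54; "dp": the shift along the tool's x, y, z in cm, a list of three; "turn": the turn, a rotation vector about the tool's x, y, z in rad, a list of three. In form: {"jaw": [jaw, ...], "dp": [[tx, ty, tz], ...], "turn": [[wx, wy, wz], ...]}. A call has 1 to 12 rows; each row shifts and turns the commanded pose from where the row before left it, along the tool's axes as they then stand; what a row does not reach is not made up. A row lasts 1/12 s, in which the tool goes at most 41.7 mm and 7.16 degrees, less where a joint would pass 70% of its speed; a pose out of reach is approached as far as the arm can. A call is refused whole if a number of a shift passes 4.17 or a number of a turn 0.125, either way. A call with a gripper value outside its range is refused whole. The fingers move at their own pace and stop on an object; "force" is the grip in N (left out, the last holds). Time passes only in rows, so rows that do not move let the fingers close. It gives the time, the measured TCP pose, the force, the opening and the grip force at its end, in the units of the state.
- observe(): the state, without advancing time (a new reading comes with each control period).
- cams.get_image(name): name is "scene" or "top" or "wrist"; returns (picture, depth): 480x640x3 uint8, red, green, blue; 480x640 float32, m along the optical axis (not along the pixel's ray), 0 where there is no reading.
- cams.calibration(name): a dict with "vertical_fov" (degrees; the focal length in pixels is half the picture's height over the tangent of half this angle, whatever the lens; pixels are square), "cx", "cy" (the principal point, pixels), "view" (4x4, takes a point from world to camera coordinates); the wrist camera has in their place "tool_from_camera" (4x4, takes a point from camera to tool coordinates, whose origin is the TCP and whose axes are the flange's). Camera axes: x right, y up, looking along -z (the intrinsics and any distortion apply to the point x, -y, -z); pixel columns grow to the right and rows downward; lengths in m; the calibration is good to about 2 mm. The wrist camera is an equidistant fisheye: a pixel r from the principal point sees the ray r / f radians off the axis. A picture is of the moment at which its call begins: read the wrist's pose just before it. calibration takes no time and is no camera call.
- ticket.close_job(): hands the job in; it is judged then, once.
Trained networks look in the newest picture that a camera, given by its name, has taken for a name from the list of things; names that differ only in an ending like _2 or _b are one class to them, and where a whole thing is asked for, a point or a joint stands for the part that bears it (a point fixed in the world has none). Each returns a list of dicts, best first, with "p" (0 to 1); they miss things now and then, are a little off and sometimes report something else, mostly with a low value. They report only what shows in the picture. A call takes as long as a camera call. They do not tell look-alikes from the thing itself.
- cams.spot_in(camera, query): "box" ([centre column, centre row, width, height] as shares, 0 to 1, of the picture: columns of its width, rows of its height, round what is visible of it).
- cams.outline_of(camera, query): "mask" (480x640 bool, what is visible of it) and "box" ([centre column, centre row, width, height] as shares, 0 to 1, of the picture: columns of its width, rows of its height, round what is visible of it).
- cams.mark_of(camera, query): "location" ([column, row] as shares, 0 to 1, of the picture: columns of its width, rows of its height: a listed point, or the origin of a listed thing).
The state is a dict: "time_s": time; "q": joint angles; "qvel": joint speeds; "joint_efforts": joint torques, N m; "position": TCP position; "tool_rot": TCP orientation; "ft_force": force on the tool from outside, world axes, zero at the start; "wrist_torque": the same for the moment, N m; "grip_width": finger opening in m; "gripper_force": force on a finger pad.
Only numpy, scipy, OpenCV 4.12 (cv2) and the standard library are available. Lean on these libraries where they do the work, as an engineer would, in place of code of your own. Each camera call takes 0.05 s, during which the arm holds its last target. There are 200 camera calls.

## Working session

There is one attempt and no reset: what is moved stays moved. The work goes in short steps, Python scripts to look and compute and a tool call to move; the robot and the scene stay as the last step left them, time stands still between calls to the robot, and variables do not carry over. Pictures are saved under pics/ and viewed, at most 10 in all, crops included, and the job is handed in when it is done.

Besides the shell and the picture viewer there is one more tool, called after ">>>" as name(argument=value, ...), one argument or row to a line, values as JSON. move_arm: Moves the arm, as the interface text tells. Its arguments: {"type":"object","properties":{"jaw":{"type":"array","items":{"type":"number"}},"dp":{"type":"array","items":{"type":"array","items":{"type":"number"}}},"turn":{"type":"array","items":{"type":"array","items":{"type":"number"}}},"force":{"type":"number"}},"required":["jaw","dp","turn"]}

```bash
mkdir -p pics; cat > h.py <<'E'
import numpy as np, cv2
from rig import observe, cams, ticket
def pt(cam,u,v,d):
    c=cams.calibration(cam); f=240/np.tan(np.radians(c["vertical_fov"])/2)
    p=np.array([(u-c["cx"])/f*d,-(v-c["cy"])/f*d,-d,1]); return (np.linalg.inv(c["view"])@p)[:3]
def proj(cam,P):
    c=cams.calibration(cam); f=240/np.tan(np.radians(c["vertical_fov"])/2)
    p=c["view"]@np.r_[P,1]; return c["cx"]-f*p[0]/p[2], c["cy"]+f*p[1]/p[2]
def atz(cam,u,v,z):
    a=pt(cam,u,v,0.0);b=pt(cam,u,v,1.0); return a+(b-a)*(z-a[2])/(b[2]-a[2])
def save(n,im): cv2.imwrite("pics/"+n,im[:,:,::-1])
E
python3 - <<'E'
from h import *
s=observe(); print(s["time_s"],s["position"],s["tool_rot"])
I={}
for c in("scene","top"):
    im,d=cams.get_image(c); I[c]=im
    k=cams.calibration(c); print(c,{a:(v if a!="view" else np.round(v,3).tolist()) for a,v in k.items()})
    for q in("cap","mat","ring_comparator","setting_ring"):
        for o in cams.outline_of(c,q)[:3]:
            m=o["mask"]&(d>0); v,u=np.nonzero(m)
            if len(u)==0: continue
            P=np.array([pt(c,a,b,d[b,a]) for a,b in zip(u[::7],v[::7])])
            print(c,q,round(o["p"],2),np.round(np.array(o["box"])*[640,480,640,480]),np.round(np.median(P,0),3),"zmax",np.round(np.percentile(P[:,2],95),3), "rgb",np.median(im[m],0))
    for q in("table","grip_mid","tip_a","pad_a","pad_b","cap","mat","ring_comparator"):
        print(c,q,[(round(o["p"],2),np.round(np.array(o["location"])*[640,480])) for o in cams.mark_of(c,q)[:3]])
save("a.png",np.vstack([cv2.resize(I["scene"],(400,300)),cv2.resize(I["top"],(400,300))]))
save("scene.png",I["scene"]);save("top.png",I["top"])
E
```

```text
0.0 [0.22148565 0.50313189 0.24940596] [[-9.15187026e-01  4.03028397e-01 -9.05269610e-04]
 [ 4.03029263e-01  9.15186314e-01 -1.19296026e-03]
 [ 3.47693499e-04 -1.45663189e-03 -9.99998879e-01]]
scene {'vertical_fov': 54.650804017513586, 'cx': 315.34154195786914, 'cy': 242.21783555162384, 'view': [[0.758, -0.652, 0.014, -0.353], [0.372, 0.45, 0.812, -0.329], [-0.535, -0.61, 0.584, -0.54], [0.0, 0.0, 0.0, 1.0]]}
scene cap 0.85 [324. 219.  22.  30.] [0.619 0.157 0.095] zmax 0.102 rgb [141.  48.  39.]
scene ring_comparator 0.67 [370. 254. 123.  58.] [0.669 0.061 0.048] zmax 0.076 rgb [113. 110. 105.]
scene setting_ring 0.57 [284. 360.  20.  25.] [ 0.384 -0.012  0.011] zmax 0.014 rgb [175.5 169.  155.5]
scene table [(0.62, array([321., 226.]))]
scene grip_mid [(0.75, array([346., 240.]))]
scene tip_a []
scene pad_a [(0.67, array([348., 233.])), (0.57, array([337., 244.]))]
scene pad_b [(0.67, array([348., 233.])), (0.57, array([337., 244.]))]
scene cap [(0.78, array([327., 227.]))]
scene mat []
scene ring_comparator [(0.62, array([352., 261.]))]
top {'vertical_fov': 46.92881631620897, 'cx'
[... 650 characters left out ...]
5. 106.  69.] [0.67  0.076 0.055] zmax 0.079 rgb [201. 200. 199.]
top ring_comparator 0.74 [374. 332.  19.  19.] [ 0.386 -0.007  0.013] zmax 0.016 rgb [248.  245.5 240. ]
top setting_ring 0.6 [329. 203. 101.  69.] [0.671 0.072 0.055] zmax 0.078 rgb [204. 204. 203.]
top setting_ring 0.55 [373. 333.  17.  23.] [ 0.385 -0.007  0.013] zmax 0.016 rgb [247.  244.5 238.5]
top table [(0.88, array([292., 218.]))]
top grip_mid [(0.61, array([306., 197.]))]
top tip_a []
top pad_a [(0.63, array([320., 221.])), (0.51, array([304., 197.]))]
top pad_b [(0.63, array([320., 221.])), (0.51, array([304., 197.]))]
top cap [(0.78, array([208., 282.]))]
top mat [(0.62, array([454., 233.]))]
top ring_comparator []
```

```bash
python3 - <<'E'
import cv2,numpy as np
s=cv2.imread("pics/scene.png");t=cv2.imread("pics/top.png")
cv2.imwrite("pics/crop.png",np.hstack([cv2.resize(s[170:320,260:460],(400,300),interpolation=2),cv2.resize(t[150:300,180:380],(400,300),interpolation=2)]))
E
```

```text
(no output)
```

View pics/scene.png

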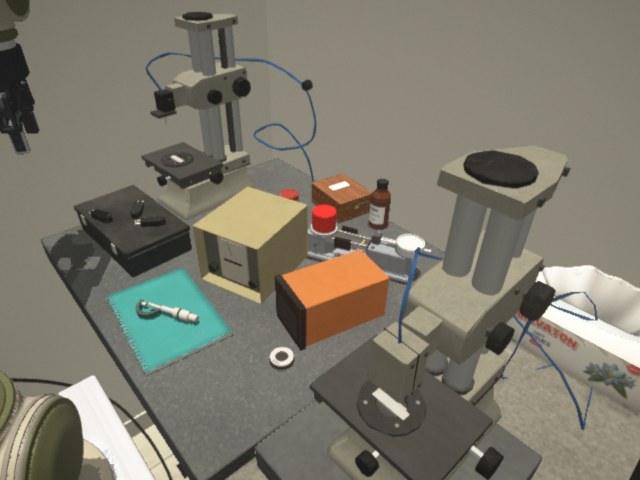

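View pics/top.png

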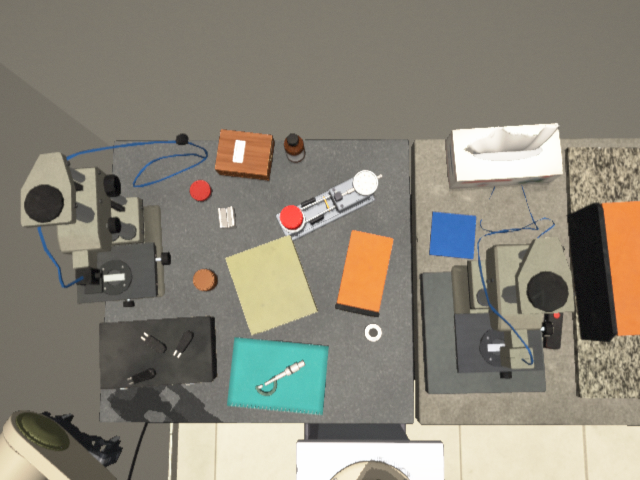

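View pics/crop.png

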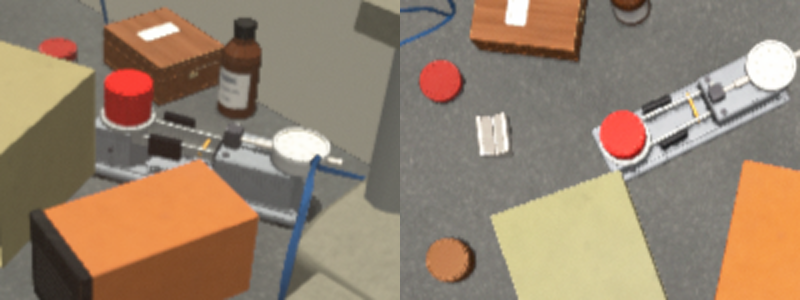

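```bash
python3 - <<'E'
from h import *
im,d=cams.get_image("top")
c=cams.calibration("top"); f=240/np.tan(np.radians(c["vertical_fov"])/2)
v,u=np.mgrid[:480,:640]
P=np.stack([(u-c["cx"])/f*d,-(v-c["cy"])/f*d,-d,np.ones_like(d)],-1)@np.linalg.inv(c["view"]).T
R,G,B=[im[...,i].astype(int) for i in range(3)]
Z=P[...,2]
def cen(m,n): 
    p=P[m]; print(n,m.sum(),np.round(p[:,:3].mean(0),4),"ext",np.round(np.percentile(p[:,:3],[2,98],0),3).tolist())
reg=lambda a,b,c_,e:(u>a)&(u<b)&(v>c_)&(v<e)
cen(reg(275,310,200,235)&(R>1.8*G)&(Z>.095),"captop")
cen(reg(345,385,165,200)&(Z>.07),"dial")
m=reg(425,485,205,265)&(B>1.5*R)&(B>1.3*G); cen(m,"mat")
print("mat rect",cv2.minAreaRect(P[m][:,:2].astype(np.float32)))
cen(reg(225,318,236,335)&(Z>.03),"yellow"); cen(reg(335,395,230,316)&(Z>.03),"orange")
cen(reg(470,570,240,375)&(Z>.05),"scope"); cen(reg(280,305,130,165)&(Z>.05),"bottle");cen(reg(445,565,120,190)&(Z>.05),"tissue")
q=reg(265,400,165,245)&(Z>.008)&(Z<.024)
cen(q,"base"); r=cv2.minAreaRect(P[reg(265,400,165,245)&(Z>.008)][:,:2].astype(np.float32)); print(r)
# height map near mat/pads, black pads
cen(reg(295,345,180,225)&(R<60)&(Z>.05),"black")
xs=np.arange(.40,.80,.03)
for x in xs:
    print("%.2f"%x,[int(1000*Z[m2].max()) if (m2:=(abs(P[...,0]-x)<.015)&(abs(P[...,1]-y)<.015)&(d>0)).any() else None for y in np.arange(.24,-.36,-.03)])
E
```

```text
captop 406 [0.6282 0.1692 0.1024] ext [[0.607, 0.148, 0.098], [0.65, 0.19, 0.107]]
dial 525 [0.7043 0.0122 0.0875] ext [[0.681, -0.015, 0.071], [0.732, 0.044, 0.082]]
mat 1908 [ 0.6013 -0.1894  0.0065] ext [[0.553, -0.239, -0.006], [0.651, -0.142, 0.005]]
mat rect ((0.5141741633415222, -0.10143968462944031), (0.13461804389953613, 0.386313796043396), 44.799842834472656)
yellow 5738 [0.4837 0.2053 0.1392] ext [[0.4, 0.125, 0.127], [0.568, 0.283, 0.137]]
orange 3522 [0.5085 0.0159 0.0995] ext [[0.426, -0.035, 0.089], [0.591, 0.068, 0.099]]
scope 10953 [ 0.4395 -0.2284  0.2859] ext [[0.322, -0.318, 0.132], [0.538, -0.186, 0.413]]
bottle 380 [0.7842 0.1649 0.0991] ext [[0.773, 0.146, 0.054], [0.806, 0.186, 0.118]]
tissue 5926 [ 0.7662 -0.2889  0.092 ] ext [[0.713, -0.407, 0.057], [0.83, -0.182, 0.141]]
base 969 [0.6527 0.1014 0.0149] ext [[0.598, -0.006, 0.009], [0.708, 0.174, 0.021]]
((0.5894664525985718, 0.09837513417005539), (0.2893442213535309, 0.3245544135570526), 86.23634338378906)
black 22 [0.6338 0.1224 0.1106] ext [[0.508, 0.092, 0.05], [0.671, 0.145, 0.75]]
0.40 [139, 137, 137, 
[... 489 characters left out ...]
 5, 98, 99, 100, 99, 6, 5, 2, 5, 230, 291, 405, 405, None, None]
0.58 [132, 138, 137, 133, 6, 5, 96, 99, 99, 100, 88, 5, 2, 5, 206, 204, 176, 209, 222, 216]
0.61 [5, 66, 106, 108, 64, 10, 6, 98, 95, 7, 5, 6, 1, 6, 5, 5, 42, 137, 233, 230]
0.64 [5, 62, 107, 109, 65, 63, 60, 9, 4, 8, 7, 6, 1, 6, 5, 5, 5, 2, 1, 1]
0.67 [7, 6, 8, 64, 66, 79, 82, 81, 81, 7, 7, 5, 5, 0, 2, 1, 1, 3, 1, 0]
0.70 [5, 7, 5, 7, 20, 77, 78, 82, 82, 8, 6, 5, 1, 1, 76, 80, 80, 77, 41, 0]
0.73 [55, 7, 5, 7, 6, 6, 61, 83, 82, 72, 8, 6, 1, 1, 80, 83, 81, 81, 81, 81]
0.76 [56, 55, 82, 78, 6, 5, 6, 4, 5, 4, 6, 6, 2, 2, 80, 105, 100, 95, 109, 112]
0.79 [57, 54, 118, 116, 6, 5, 7, 6, 6, 5, 5, 5, 2, 1, 80, 118, 131, 142, 149, 152]
```

```bash
python3 - <<'E'
from h import *
for cam in("top","scene"):
    im,d=cams.get_image(cam)
    c=cams.calibration(cam); f=240/np.tan(np.radians(c["vertical_fov"])/2)
    v,u=np.mgrid[:480,:640]
    P=(np.stack([(u-c["cx"])/f*d,-(v-c["cy"])/f*d,-d,np.ones_like(d)],-1)@np.linalg.inv(c["view"]).T)[...,:3]
    P=P[d>0]; P=P[(P[:,2]>.06)&(P[:,2]<.6)]
    print(cam)
    # for each x bin: max y (left-most extent) of scope by height band
    for x in np.arange(.24,.70,.03):
        r=[]
        for z0,z1 in((.06,.13),(.13,.2),(.2,.27),(.27,.34),(.34,.45)):
            m=(abs(P[:,0]-x)<.015)&(P[:,1]<-.08)&(P[:,1]>-.34)&(P[:,2]>z0)&(P[:,2]<z1)
            r.append((round(float(np.percentile(P[m,1],98)),3),int(m.sum())) if m.sum()>3 else None)
        print("%.2f"%x,r)
E
```

```text
top
0.24 [None, None, None, None, None]
0.27 [None, None, None, None, None]
0.30 [None, (-0.16, 94), None, None, None]
0.33 [None, (-0.159, 920), (-0.222, 148), (-0.225, 66), None]
0.36 [None, (-0.158, 880), (-0.221, 305), (-0.223, 227), (-0.226, 21)]
0.39 [None, (-0.157, 953), (-0.203, 145), (-0.206, 367), (-0.219, 13)]
0.42 [(-0.182, 115), (-0.156, 452), (-0.199, 110), (-0.192, 677), (-0.201, 278)]
0.45 [(-0.181, 260), (-0.198, 194), (-0.2, 102), (-0.183, 387), (-0.2, 1188)]
0.48 [(-0.181, 234), (-0.197, 180), (-0.181, 148), (-0.183, 352), (-0.199, 1123)]
0.51 [(-0.18, 225), (-0.196, 181), (-0.182, 161), (-0.199, 482), (-0.208, 835)]
0.54 [(-0.185, 32), (-0.196, 45), (-0.185, 94), (-0.198, 423), (-0.222, 337)]
0.57 [None, (-0.206, 31), (-0.189, 41), None, None]
0.60 [(-0.258, 34), (-0.237, 69), (-0.279, 60), None, None]
0.63 [None, None, None, None, None]
0.66 [None, None, None, None, None]
0.69 [None, None, None, None, None]
scene
0.24 [None, None, None, None, None]
0.27 [None, None, None, None, None]
0.30 [(-0.25, 67), (-0.165, 379), None, None, None]
0.33 [(-0.192, 966), (-0.165, 4326), (-0.227, 2018), (-0.234, 114), None]
0.36 [(-0.19, 250), (-0.164, 3659), (-0.227, 1144), (-0.229, 610), (-0.229, 40)]
0.39 [None, (-0.162, 2583), (-0.214, 1142), (-0.214, 1075), (-0.224, 21)]
0.42 [None, (-0.161, 1723), (-0.279, 556), (-0.208, 2233), (-0.206, 2124)]
0.45 [(-0.282, 42), (-0.226, 1447), (-0.274, 796), (-0.209, 3764), (-0.207, 4234)]
0.48 [(-0.282, 201), (-0.233, 286), (-0.186, 266), (-0.187, 526), (-0.204, 1121)]
0.51 [(-0.281, 424), (-0.254, 429), (-0.276, 910), (-0.216, 1011), (-0.214, 761)]
0.54 [(-0.28, 37), (-0.257, 132), (-0.275, 155), (-0.206, 452), (-0.227, 388)]
0.57 [None, None, (-0.296, 119), None, None]
0.60 [(-0.263, 217), (-0.254, 159), (-0.288, 202), None, None]
0.63 [None, None, None, None, None]
0.66 [None, None, None, None, None]
0.69 [None, None, None, None, None]
```

```bash
cat >> h.py <<'E'
from scipy.spatial.transform import Rotation as Ro
def plan(target,yang=None,step=3.9):
    "rows toward target (m); yang: world heading (deg) of tool y, tool down"
    s=observe(); R=np.array(s["tool_rot"]); p=np.array(s["position"])
    if yang is None: Rt=R
    else:
        y=np.array([np.cos(np.radians(yang)),np.sin(np.radians(yang)),0]);z=np.array([0,0,-1.]);Rt=np.c_[np.cross(y,z),y,z]
    w=Ro.from_matrix(R.T@Rt).as_rotvec(); D=(np.array(target)-p)*100
    n=int(max(np.ceil(np.linalg.norm(D)/step),np.ceil(np.linalg.norm(w)/.12),1))
    print("n",n,"w/row",np.round(w/n,3),"D tool total",np.round(R.T@D,2),"t",round(s["time_s"],2))
    Rc=R.copy()
    for i in range(n):
        print(np.round(Rc.T@(D/n),2).tolist(),end=",")
        Rc=Rc@Ro.from_rotvec(w/n).as_matrix()
    print()
E
python3 -c "
from h import *
plan([.628-.03,.169-.0,.23],26)"
```

```text
n 13 w/row [ 0.    -0.     0.054] D tool total [-47.92 -15.43   2.  ] t 1.45
[-3.69, -1.19, 0.15],[-3.74, -0.99, 0.15],[-3.79, -0.78, 0.15],[-3.83, -0.58, 0.15],[-3.85, -0.37, 0.15],[-3.87, -0.16, 0.15],[-3.87, 0.05, 0.15],[-3.86, 0.26, 0.15],[-3.84, 0.47, 0.15],[-3.81, 0.67, 0.15],[-3.77, 0.88, 0.15],[-3.72, 1.08, 0.15],[-3.66, 1.28, 0.15],
```

>>> move_arm(
  jaw=[7.5,7.5,7.5,7.5,7.5,7.5,7.5,7.5,7.5,7.5,7.5,7.5],
  dp=[
    [-3.7,-1.2,0.15],
    [-3.75,-1.0,0.15],
    [-3.8,-0.8,0.15],
    [-3.8,-0.6,0.15],
    [-3.85,-0.4,0.15],
    [-3.85,-0.15,0.15],
    [-3.85,0.05,0.15],
    [-3.85,0.25,0.15],
    [-3.85,0.45,0.15],
    [-3.8,0.65,0.15],
    [-3.75,0.9,0.15],
    [-3.7,1.1,0.15],
  ],
  turn=[
    [0,0,0.054],
    [0,0,0.054],
    [0,0,0.054],
    [0,0,0.054],
    [0,0,0.054],
    [0,0,0.054],
    [0,0,0.054],
    [0,0,0.054],
    [0,0,0.054],
    [0,0,0.054],
    [0,0,0.054],
    [0,0,0.054],
  ],
  force=30,
)

```text
time_s: 2.45
position: [0.5691, 0.1932, 0.232]
tool_rot: [[-0.484, 0.875, 0.0], [0.875, 0.484, 0.0], [0.0, 0.0, -1.0]]
ft_force: [0.3, 0.5, 0.2]
grip_width: 0.075
gripper_force: 0.0
```

```bash
cat >> h.py <<'E'
def wray(s,u,v):
    c=cams.calibration("wrist"); f=240/np.tan(np.radians(c["vertical_fov"])/2)
    x,y=u-c["cx"],v-c["cy"]; r=np.hypot(x,y)+1e-9; t=r/f
    dc=np.array([np.sin(t)*x/r,-np.sin(t)*y/r,-np.cos(t)])
    T=np.array(c["tool_from_camera"]); R=np.array(s["tool_rot"])
    return R@T[:3,3]+s["position"], R@T[:3,:3]@dc
def wz(s,u,v,z):
    o,d=wray(s,u,v); return o+d*(z-o[2])/d[2]
E
python3 - <<'E'
from h import *
s=observe(); print(s["time_s"],s["position"],s["grip_width"])
print(np.round(cams.calibration("wrist")["tool_from_camera"],3))
im,d=cams.get_image("wrist"); save("w1.png",im)
for q,z in(("table",.064),("cap",.064),("grip_mid",.05),("pad_a",.05),("ring_comparator",0)):
    for o in cams.mark_of("wrist",q)[:2]:
        u,v=np.array(o["location"])*[640,480]; print(q,round(o["p"],2),round(u),round(v),np.round(wz(s,u,v,z),4))
E
```

```text
2.45 [0.56914343 0.19320321 0.23201549] 0.07503894165182486
[[ 0.001  0.965  0.262  0.066]
 [ 1.    -0.001  0.    -0.001]
 [ 0.     0.262 -0.965 -0.124]
 [ 0.     0.     0.     1.   ]]
table 0.5 98 287 [0.4107 0.0374 0.064 ]
table 0.49 332 326 [0.6235 0.1184 0.064 ]
cap 0.79 364 284 [0.6277 0.167  0.064 ]
cap 0.6 339 25 [0.5047 0.3419 0.064 ]
grip_mid 0.85 358 324 [0.6478 0.1257 0.05  ]
pad_a 0.86 382 329 [0.6709 0.132  0.05  ]
pad_a 0.64 331 328 [0.6279 0.11   0.05  ]
ring_comparator 0.77 351 317 [0.6557 0.1092 0.    ]
```

View pics/w1.png

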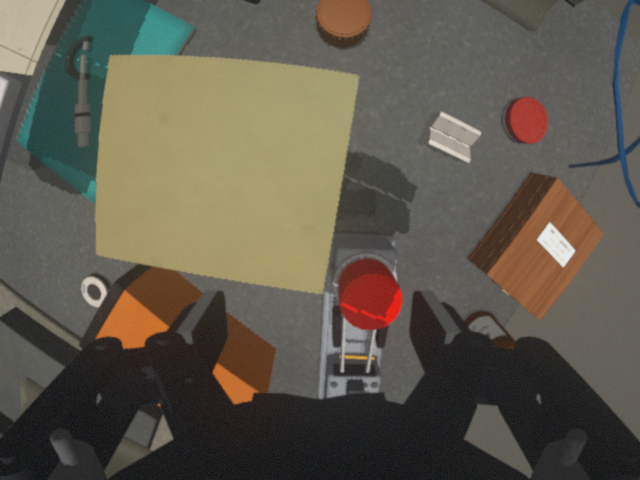

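```bash
python3 -c "
from h import *
plan([.628,.168,.232],25.8)"
```

```text
n 2 w/row [-0.   -0.    0.03] D tool total [-5.37  3.97  0.01] t 2.75
[-2.68, 1.98, 0.01],[-2.62, 2.06, 0.01],
```

>>> move_arm(
  jaw=[7.5,7.5,7.5,7.5,7.5,7.5,7.5],
  dp=[
    [-2.7,2.0,0],
    [-2.6,2.05,0],
    [0,0,3.0],
    [0,0,3.5],
    [0,0,3.0],
    [0,0,2.0],
    [0,0,0],
  ],
  turn=[
    [0,0,0.03],
    [0,0,0.03],
    [0,0,0],
    [0,0,0],
    [0,0,0],
    [0,0,0],
    [0,0,0],
  ],
)

```text
time_s: 3.33
position: [0.626, 0.1684, 0.1129]
tool_rot: [[-0.435, 0.9, -0.008], [0.9, 0.435, -0.001], [0.003, -0.008, -1.0]]
ft_force: [-0.6, 0.6, -0.3]
grip_width: 0.0752
gripper_force: 0.0
```

```bash
python3 - <<'E'
from h import *
s=observe(); print(s["time_s"],s["position"],s["ft_force"])
im,d=cams.get_image("wrist"); save("w2.png",im)
for q,z in(("cap",.064),("grip_mid",.05),("pad_a",.05)):
    for o in cams.mark_of("wrist",q)[:2]:
        u,v=np.array(o["location"])*[640,480]; print(q,round(o["p"],2),round(u),round(v),np.round(wz(s,u,v,z),4))
E
```

```text
3.3333 [0.62598427 0.16838626 0.11289207] [-0.56077708  0.60705703 -0.30586812]
cap 0.8 324 280 [0.6281 0.1685 0.064 ]
pad_a 0.78 365 351 [0.672  0.1337 0.05  ]
pad_a 0.56 279 350 [0.6265 0.1121 0.05  ]
```

View pics/w2.png

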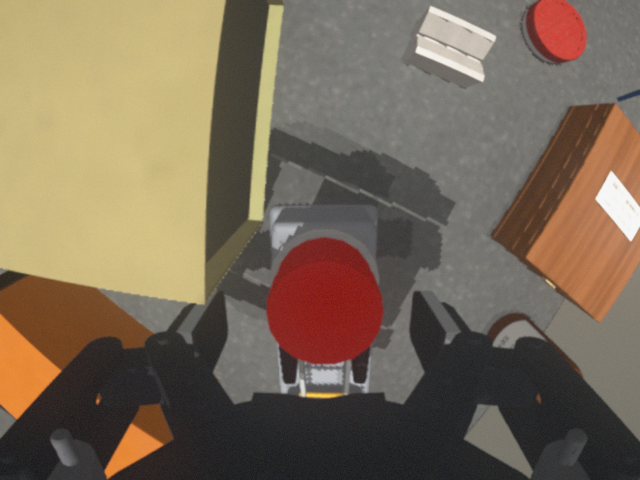

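>>> move_arm(
  jaw=[7.5,7.5,4.0,4.0,4.0,4.0,4.0,4.0],
  dp=[
    [-0.1,0.15,2.0],
    [0,0,0],
    [0,0,0],
    [0,0,0],
    [0,0,0],
    [0,0,0],
    [0,0,0],
    [0,0,0],
  ],
  turn=[
    [0,0,0],
    [0,0,0],
    [0,0,0],
    [0,0,0],
    [0,0,0],
    [0,0,0],
    [0,0,0],
    [0,0,0],
  ],
  force=30,
)

```text
time_s: 4.2
position: [0.631, 0.1671, 0.0988]
tool_rot: [[-0.433, 0.901, 0.003], [0.901, 0.433, 0.0], [-0.001, 0.002, -1.0]]
ft_force: [-0.6, 0.4, 6.3]
grip_width: 0.0469
gripper_force: 31.2
```

>>> move_arm(
  jaw=[4.0,4.0,4.0,4.0,4.0,4.0,4.0],
  dp=[
    [0,0,-0.5],
    [0,0,-1.0],
    [0,0,-1.5],
    [0,0,-2.0],
    [0,0,-2.0],
    [0,0,-1.0],
    [0,0,0],
  ],
  turn=[
    [0,0,0],
    [0,0,0],
    [0,0,0],
    [0,0,0],
    [0,0,0],
    [0,0,0],
    [0,0,0],
  ],
)

```text
time_s: 4.78
position: [0.6314, 0.1671, 0.1801]
tool_rot: [[-0.433, 0.901, 0.005], [0.901, 0.433, 0.0], [-0.002, 0.005, -1.0]]
ft_force: [-0.0, 0.8, -1.5]
grip_width: 0.0467
gripper_force: 31.1
```

```bash
python3 - <<'E'
from h import *
im,d=cams.get_image("wrist"); save("w3.png",cv2.resize(im,(400,300)))
s=observe(); print(s["ft_force"],s["gripper_force"],s["grip_width"])
plan([.625,-.16,.178])
E
```

```text
[-0.61036401 -0.19379631 -1.69991818] 31.100381277501583 0.04684638587677305
n 9 w/row [0. 0. 0.] D tool total [-29.23 -14.68   0.  ] t 4.83
[-3.25, -1.63, 0.0],[-3.25, -1.63, 0.0],[-3.25, -1.63, 0.0],[-3.25, -1.63, 0.0],[-3.25, -1.63, 0.0],[-3.25, -1.63, 0.0],[-3.25, -1.63, 0.0],[-3.25, -1.63, 0.0],[-3.25, -1.63, 0.0],
```

View pics/w3.png

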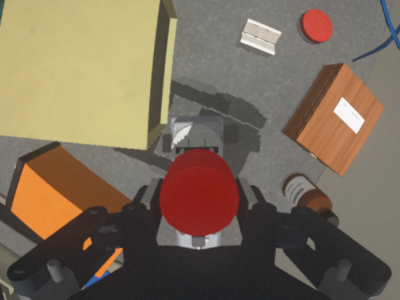

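>>> move_arm(
  jaw=[4.0,4.0,4.0,4.0,4.0,4.0,4.0,4.0,4.0,4.0,4.0,4.0],
  dp=[
    [-1.5,-0.75,0],
    [-2.7,-1.35,0],
    [-3.3,-1.65,0],
    [-3.3,-1.65,0],
    [-3.3,-1.65,0],
    [-3.3,-1.65,0],
    [-3.3,-1.65,0],
    [-3.3,-1.65,0],
    [-2.6,-1.3,0],
    [-1.6,-0.8,0],
    [-1.0,-0.55,0],
    [0,0,0],
  ],
  turn=[
    [0,0,0],
    [0,0,0],
    [0,0,0],
    [0,0,0],
    [0,0,0],
    [0,0,0],
    [0,0,0],
    [0,0,0],
    [0,0,0],
    [0,0,0],
    [0,0,0],
    [0,0,0],
  ],
)

```text
time_s: 5.83
position: [0.6244, -0.1615, 0.1757]
tool_rot: [[-0.431, 0.902, -0.002], [0.902, 0.431, 0.001], [0.001, -0.002, -1.0]]
ft_force: [-0.9, -0.1, -0.8]
grip_width: 0.0471
gripper_force: 31.1
```

```bash
python3 - <<'E'
from h import *
s=observe(); print(s["time_s"],s["ft_force"],s["gripper_force"],s["grip_width"],s["position"])
im,d=cams.get_image("wrist"); save("w4.png",im)
print([(round(o["p"],2),np.round(wz(s,*(np.array(o["location"])*[640,480]),-.004),4)) for o in cams.mark_of("wrist","mat")[:2]])
R,G,B=[im[...,i].astype(int) for i in range(3)]
m=((B>1.5*R)&(B>1.3*G)).astype(np.uint8)
n,l,st,ce=cv2.connectedComponentsWithStats(m); k=1+st[1:,4].argmax(); v,u=np.nonzero(l==k)
W=np.array([wz(s,a,b,0) for a,b in zip(u[::5],v[::5])]); print(st[k],np.percentile(W[:,:2],[1,99],0))
plan([.625,-.16,.05])
E
```

```text
5.8333 [-0.93275765 -0.10171532 -0.83208102] 31.090194485150278 0.04707160762035397 [ 0.62437713 -0.16150988  0.17565554]
[]
[ 206  166  155  121 8673] [[ 0.5529578  -0.23723624]
 [ 0.65265499 -0.14204774]]
n 4 w/row [0. 0. 0.] D tool total [-0.14 -0.02 12.63] t 5.93
[-0.03, -0.0, 3.16],[-0.03, -0.0, 3.16],[-0.03, -0.0, 3.16],[-0.03, -0.0, 3.16],
```

View pics/w4.png

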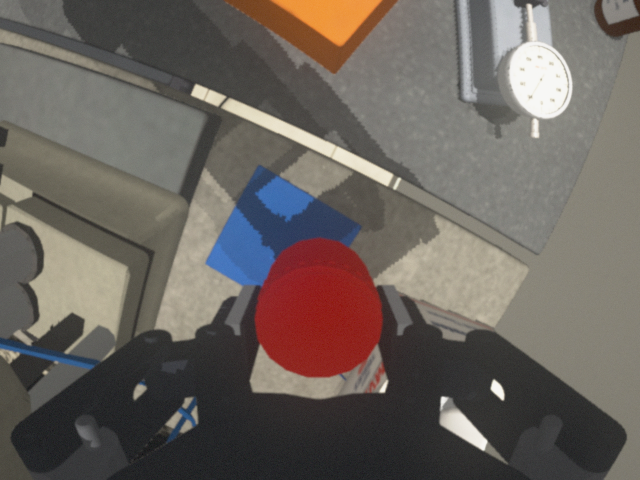

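>>> move_arm(
  jaw=[4.0,4.0,4.0,4.0,4.0,4.0,4.0],
  dp=[
    [-0.6,-1.05,1.5],
    [0,0,3.0],
    [0,0,3.0],
    [0,0,3.0],
    [0,0,1.8],
    [0,0,0.7],
    [0,0,0],
  ],
  turn=[
    [0,0,0],
    [0,0,0],
    [0,0,0],
    [0,0,0],
    [0,0,0],
    [0,0,0],
    [0,0,0],
  ],
)

```text
time_s: 6.52
position: [0.6176, -0.1679, 0.0455]
tool_rot: [[-0.435, 0.901, -0.003], [0.901, 0.435, 0.002], [0.003, -0.002, -1.0]]
ft_force: [-0.1, 0.0, -1.0]
grip_width: 0.0466
gripper_force: 31.1
```

>>> move_arm(
  jaw=[4.0,4.0,4.0,4.0],
  dp=[
    [0,0,0.4],
    [0,0,0.3],
    [0,0,0.2],
    [0,0,0],
  ],
  turn=[
    [0,0,0],
    [0,0,0],
    [0,0,0],
    [0,0,0],
  ],
)

```text
time_s: 6.85
position: [0.6182, -0.1695, 0.0385]
tool_rot: [[-0.433, 0.901, 0.001], [0.901, 0.433, -0.0], [-0.001, 0.0, -1.0]]
ft_force: [-0.8, -0.0, -0.3]
grip_width: 0.0467
gripper_force: 31.1
```

>>> move_arm(
  jaw=[4.0,4.0,4.0,4.0],
  dp=[
    [0,0,0.2],
    [0,0,0.2],
    [0,0,0.1],
    [0,0,0],
  ],
  turn=[
    [0,0,0],
    [0,0,0],
    [0,0,0],
    [0,0,0],
  ],
)

```text
time_s: 7.18
position: [0.6183, -0.1698, 0.0348]
tool_rot: [[-0.433, 0.901, 0.001], [0.901, 0.433, -0.001], [-0.001, 0.001, -1.0]]
ft_force: [-4.7, 1.8, 12.0]
grip_width: 0.047
gripper_force: 32.1
```

>>> move_arm(
  jaw=[5.2,6.4,6.4,6.4,6.4,6.4,6.4,6.4,6.4],
  dp=[
    [0,0,0],
    [0,0,0],
    [0,0,0],
    [0,0,0],
    [0,0,0],
    [0,0,-1.0],
    [0,0,-3.0],
    [0,0,-3.8],
    [0,0,-3.0],
  ],
  turn=[
    [0,0,0],
    [0,0,0],
    [0,0,0],
    [0,0,0],
    [0,0,0],
    [0,0,0],
    [0,0,0],
    [0,0,0],
    [0,0,0],
  ],
)

```text
time_s: 7.93
position: [0.6182, -0.1697, 0.144]
tool_rot: [[-0.433, 0.901, 0.001], [0.901, 0.433, -0.001], [-0.001, 0.001, -1.0]]
ft_force: [1.1, 0.1, 0.2]
grip_width: 0.0642
gripper_force: 0.0
```

```bash
python3 - <<'E'
from h import *
s=observe(); print(s["position"],s["ft_force"],s["grip_width"])
im,d=cams.get_image("wrist"); save("w5.png",cv2.resize(im,(400,300)))
im,d=cams.get_image("top"); 
R,G,B=[im[...,i].astype(int) for i in range(3)]
print([(round(o["p"],2),np.round(wz(s,*(np.array(o["location"])*[640,480]),0),4)) for o in cams.mark_of("wrist","cap")[:2]])
plan([.6488,.125,.17],25.6)
E
```

```text
[ 0.61822337 -0.16966881  0.14397188] [1.06431923 0.05230575 0.19232407] 0.06418057081551894
[(0.66, array([ 0.6189, -0.1706,  0.    ]))]
n 8 w/row [0.    0.001 0.   ] D tool total [25.28 15.48 -2.63] t 8.08
[3.16, 1.93, -0.33],[3.16, 1.93, -0.33],[3.16, 1.93, -0.33],[3.16, 1.93, -0.33],[3.16, 1.93, -0.33],[3.16, 1.93, -0.32],[3.16, 1.93, -0.32],[3.16, 1.93, -0.32],
```

View pics/w5.png

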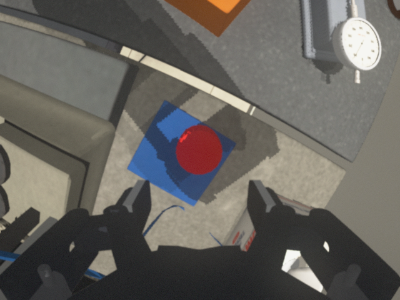

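>>> move_arm(
  jaw=[7.0,7.0,7.0,7.0,7.0,7.0,7.0,7.0,7.0,7.0],
  dp=[
    [0,0,-3.0],
    [3.15,1.95,0],
    [3.15,1.95,0],
    [3.15,1.95,0],
    [3.15,1.95,0],
    [3.15,1.95,0],
    [3.15,1.95,0],
    [3.15,1.9,0],
    [3.2,1.9,0],
    [0,0,0],
  ],
  turn=[
    [0,0,0],
    [0,0,0],
    [0,0,0],
    [0,0,0],
    [0,0,0],
    [0,0,0],
    [0,0,0],
    [0,0,0],
    [0,0,0],
    [0,0,0],
  ],
)

```text
time_s: 8.92
position: [0.6475, 0.1315, 0.1696]
tool_rot: [[-0.438, 0.899, -0.002], [0.899, 0.438, 0.002], [0.003, -0.001, -1.0]]
ft_force: [1.0, -0.5, -0.0]
grip_width: 0.07
gripper_force: 0.0
```

```bash
python3 - <<'E'
from h import *
s=observe(); print(s["time_s"],s["position"],s["ft_force"],s["grip_width"])
im,d=cams.get_image("wrist"); save("w6.png",im)
for q,z in(("table",.064),("tip_a",.08),("grip_mid",.05),("pad_a",.05)):
    for o in cams.mark_of("wrist",q)[:2]:
        u,v=np.array(o["location"])*[640,480]; print(q,round(o["p"],2),round(u),round(v),np.round(wz(s,u,v,z),4))
E
```

```text
8.9167 [0.64746775 0.13145921 0.16961959] [ 1.048326   -0.45845067 -0.04234261] 0.06995059987126014
table 0.6 316 183 [0.6278 0.1673 0.064 ]
tip_a 0.97 289 188 [0.6144 0.1597 0.08  ]
tip_a 0.7 342 189 [0.6419 0.1726 0.08  ]
grip_mid 0.9 318 251 [0.6495 0.1246 0.05  ]
grip_mid 0.15 504 4 [0.689  0.3486 0.05  ]
pad_a 0.73 356 252 [0.6738 0.1358 0.05  ]
pad_a 0.57 281 253 [0.6278 0.1124 0.05  ]
```

View pics/w6.png

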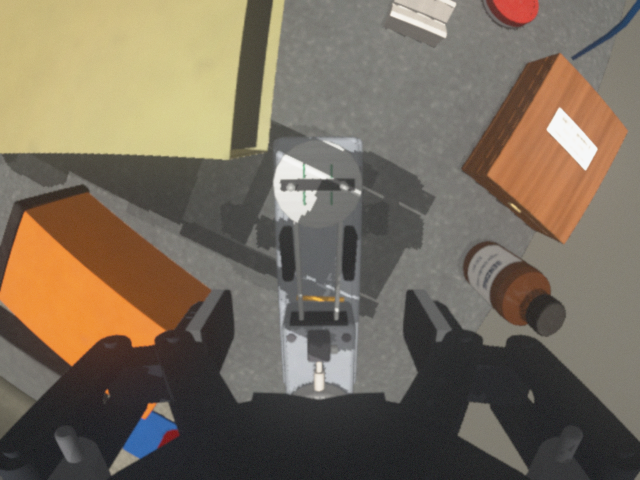

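>>> move_arm(
  jaw=[7.0,7.0,7.0,7.0,7.0,7.0],
  dp=[
    [-0.7,-0.1,1.5],
    [0,0,3.0],
    [0,0,3.0],
    [0,0,3.0],
    [0,0,1.6],
    [0,0,0],
  ],
  turn=[
    [0,0,0],
    [0,0,0],
    [0,0,0],
    [0,0,0],
    [0,0,0],
    [0,0,0],
  ],
)

```text
time_s: 9.67
position: [0.6486, 0.1168, 0.0459]
tool_rot: [[-0.431, 0.902, -0.008], [0.902, 0.431, -0.0], [0.003, -0.007, -1.0]]
ft_force: [0.1, 0.1, -0.9]
grip_width: 0.0703
gripper_force: 0.0
```

```bash
cat > t.py <<'E'
from h import *
s=observe(); print(s["time_s"],s["position"],s["ft_force"],s["grip_width"],s["gripper_force"])
im,d=cams.get_image("wrist")
for q,z in(("table",.064),("tip_a",.08),("grip_mid",.05),("pad_a",.05)):
    L=[(np.array(o["location"])*[640,480],o["p"]) for o in cams.mark_of("wrist",q)[:2]]
    W=[wz(s,*l,z) for l,p in L]
    R=np.array(s["tool_rot"])
    for (l,p),w in zip(L,W): print(q,round(p,2),np.round(l),np.round(w,4),"tool",np.round(R.T@(w-s["position"])*1000,1))
    if len(W)==2: print("  dist",np.linalg.norm(W[0]-W[1]))
import sys
if len(sys.argv)>1: save(sys.argv[1],cv2.resize(im[60:300,160:480],(800,600),interpolation=2))
E
python3 t.py
```

```text
9.6667 [0.64863269 0.11679147 0.04590881] [ 0.10101929  0.10282888 -0.94756234] 0.07027494534575919 0.0
table 0.63 [334. 185.] [0.6291 0.1672 0.064 ] tool [ 53.9   4.  -17.9]
tip_a 0.97 [271. 193.] [0.6147 0.1602 0.08  ] tool [ 53.9 -12.2 -33.8]
tip_a 0.84 [397. 193.] [0.6427 0.1737 0.08  ] tool [ 54.   18.9 -34.1]
  dist 0.031093990459575307
grip_mid 0.72 [332. 313.] [0.6498 0.1249 0.05  ] tool [ 6.8  4.6 -4.1]
pad_a 0.86 [261. 317.] [0.6274 0.1122 0.05  ] tool [  5.  -21.1  -3.9]
pad_a 0.55 [400. 317.] [0.673 0.134 0.05 ] tool [ 5.  29.4 -4.3]
  dist 0.05052192692379689
```

>>> move_arm(
  jaw=[7.0,7.0,5.6,5.2,4.9,4.8,4.8,4.8],
  dp=[
    [0.6,0.38,-0.2],
    [0,0,0],
    [0,0,0],
    [0,0,0],
    [0,0,0],
    [0,0,0],
    [0,0,0],
    [0,0,0],
  ],
  turn=[
    [0,0,0],
    [0,0,0],
    [0,0,0],
    [0,0,0],
    [0,0,0],
    [0,0,0],
    [0,0,0],
    [0,0,0],
  ],
  force=20,
)

```text
time_s: 10.58
position: [0.6512, 0.1255, 0.0522]
tool_rot: [[-0.433, 0.901, -0.0], [0.901, 0.433, 0.0], [0.0, -0.0, -1.0]]
ft_force: [-3.9, 0.3, 5.0]
grip_width: 0.0482
gripper_force: 3.0
```

```bash
python3 t.py
```

```text
10.5833 [0.65117571 0.12553909 0.05219275] [-3.85148593  0.34353325  4.95848159] 0.048179151043558466 3.0412409640848637
table 0.95 [313. 207.] [0.6291 0.1665 0.064 ] tool [ 46.5  -2.2 -11.8]
tip_a 0.79 [369. 216.] [0.6425 0.1736 0.08  ] tool [ 47.   13.  -27.8]
tip_a 0.65 [265. 216.] [0.6175 0.1616 0.08  ] tool [ 47.1 -14.7 -27.8]
  dist 0.027776202124927468
grip_mid 0.92 [313. 323.] [0.649 0.124 0.05 ] tool [-0.4 -2.6  2.2]
pad_a 0.68 [255. 325.] [0.6296 0.1133 0.05  ] tool [ -1.7 -24.7   2.2]
pad_a 0.61 [376. 323.] [0.6711 0.1344 0.05  ] tool [-0.6 21.8  2.2]
  dist 0.046555730935477574
```

>>> move_arm(
  jaw=[4.7,4.5,4.3,4.2,4.1,4.1,4.1,4.1],
  dp=[
    [0,-0.13,0.1],
    [0,0,0],
    [0,0,0],
    [0,0,0],
    [0,0,0],
    [0,0,0],
    [0,0,0],
    [0,0,0],
  ],
  turn=[
    [0,0,0],
    [0,0,0],
    [0,0,0],
    [0,0,0],
    [0,0,0],
    [0,0,0],
    [0,0,0],
    [0,0,0],
  ],
)

```text
time_s: 11.5
position: [0.6509, 0.1251, 0.0517]
tool_rot: [[-0.433, 0.901, 0.002], [0.901, 0.433, 0.0], [-0.001, 0.002, -1.0]]
ft_force: [-1.6, 1.2, 4.9]
grip_width: 0.041
gripper_force: 6.0
```

```bash
python3 t.py
```

```text
11.5 [0.65090707 0.12507265 0.05165868] [-1.56439123  1.22210773  4.8541398 ] 0.04095047567925911 5.9999290108680725
table 0.64 [316. 204.] [0.6291 0.1674 0.064 ] tool [ 47.6  -1.3 -12.4]
tip_a 0.85 [352. 216.] [0.6379 0.1712 0.08  ] tool [ 47.2   8.3 -28.4]
tip_a 0.67 [279. 214.] [0.6205 0.1634 0.08  ] tool [ 47.7 -10.7 -28.4]
  dist 0.019013314075770435
grip_mid 0.69 [315. 321.] [0.6491 0.1248 0.05  ] tool [ 0.6 -1.7  1.7]
pad_a 0.8 [374. 324.] [0.6702 0.1334 0.05  ] tool [-0.8 20.9  1.7]
pad_a 0.65 [265. 325.] [0.6327 0.1146 0.05  ] tool [ -1.5 -20.9   1.6]
  dist 0.04185341873494715
```

>>> move_arm(
  jaw=[4.05,4.0,3.97,3.97,3.97,3.97,3.97,3.97],
  dp=[
    [0,-0.1,0],
    [0,0,0],
    [0,0,0],
    [0,0,0],
    [0,0,0],
    [0,0,0],
    [0,0,0],
    [0,0,0],
  ],
  turn=[
    [0,0,0],
    [0,0,0],
    [0,0,0],
    [0,0,0],
    [0,0,0],
    [0,0,0],
    [0,0,0],
    [0,0,0],
  ],
)

```text
time_s: 12.42
position: [0.6504, 0.1249, 0.0518]
tool_rot: [[-0.434, 0.901, 0.004], [0.901, 0.434, 0.001], [-0.001, 0.003, -1.0]]
ft_force: [0.6, 2.9, 6.0]
grip_width: 0.0399
gripper_force: 6.8
```

```bash
python3 t.py w7.png
```

```text
12.4167 [0.65036469 0.12487076 0.05179206] [0.57647872 2.85833724 6.0464712 ] 0.039915046412683855 6.769259870052338
table 0.78 [316. 204.] [0.6286 0.1672 0.064 ] tool [ 47.6  -1.2 -12.3]
tip_a 0.67 [352. 216.] [0.6373 0.1709 0.08  ] tool [ 47.1   8.3 -28.2]
tip_a 0.55 [285. 215.] [0.6213 0.1635 0.08  ] tool [ 47.4  -9.4 -28.3]
  dist 0.017670951616450825
grip_mid 0.81 [320. 323.] [0.6506 0.1249 0.05  ] tool [-0.1  0.2  1.8]
pad_a 0.64 [263. 325.] [0.6316 0.1143 0.05  ] tool [ -1.4 -21.5   1.7]
pad_a 0.6 [369. 323.] [0.6675 0.1328 0.05  ] tool [-0.3 18.8  1.9]
  dist 0.04036966273699339
```

View pics/w7.png

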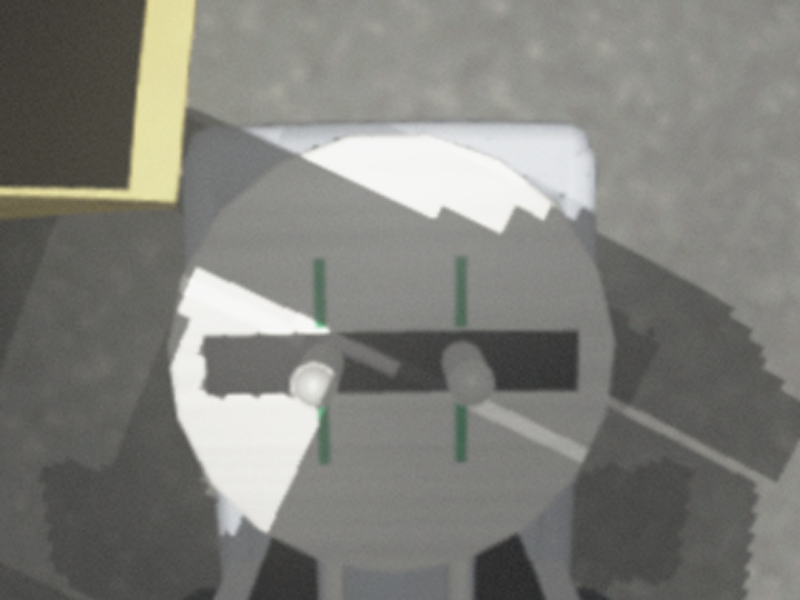

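>>> move_arm(
  jaw=[3.94,3.94,3.94,3.94,3.94,3.94,3.94,3.94,3.94,3.94,3.94,3.94],
  dp=[
    [0,0,0],
    [0,0,0],
    [0,0,0],
    [0,0,0],
    [0,0,0],
    [0,0,0],
    [0,0,0],
    [0,0,0],
    [0,0,0],
    [0,0,0],
    [0,0,0],
    [0,0,0],
  ],
  turn=[
    [0,0,0],
    [0,0,0],
    [0,0,0],
    [0,0,0],
    [0,0,0],
    [0,0,0],
    [0,0,0],
    [0,0,0],
    [0,0,0],
    [0,0,0],
    [0,0,0],
    [0,0,0],
  ],
)

```text
time_s: 13.67
position: [0.6504, 0.1249, 0.0518]
tool_rot: [[-0.434, 0.901, 0.004], [0.901, 0.434, 0.001], [-0.001, 0.003, -1.0]]
ft_force: [1.2, 2.2, 6.3]
grip_width: 0.0395
gripper_force: 6.9
```

>>> move_arm(
  jaw=[3.94,3.94,3.94,3.94,3.94,3.94],
  dp=[
    [0,0,0],
    [0,0,0],
    [0,0,0],
    [0,0,0],
    [0,0,0],
    [0,0,0],
  ],
  turn=[
    [0,0,0],
    [0,0,0],
    [0,0,0],
    [0,0,0],
    [0,0,0],
    [0,0,0],
  ],
)

```text
time_s: 14.17
position: [0.6504, 0.1249, 0.0519]
tool_rot: [[-0.434, 0.901, 0.004], [0.901, 0.434, 0.001], [-0.001, 0.004, -1.0]]
ft_force: [0.5, 2.9, 5.4]
grip_width: 0.0396
gripper_force: 6.9
```

```bash
python3 t.py; python3 - <<'E'
from h import *
im,d=cams.get_image("top")
R,G,B=[im[...,i].astype(int) for i in range(3)]
v,u=np.mgrid[:480,:640]
m=(R>1.8*G)&(abs(u-450)<40)&(abs(v-235)<40); print(m.sum(),atz("top",u[m].mean(),v[m].mean(),.038))
print(ticket.close_job())
E
```

```text
14.1667 [0.65037081 0.1248625  0.05185505] [0.54403626 2.90958743 5.38975287] 0.03964637836596362 6.88307024538517
table 0.95 [318. 206.] [0.6294 0.1669 0.064 ] tool [ 46.9  -0.6 -12.2]
tip_a 0.89 [287. 216.] [0.6218 0.1635 0.08  ] tool [ 47.1  -8.9 -28.2]
tip_a 0.71 [345. 212.] [0.6353 0.1709 0.08  ] tool [ 48.    6.5 -28.2]
  dist 0.015393736797209765
grip_mid 0.85 [316. 324.] [0.6496 0.1238 0.05  ] tool [-0.7 -1.2  1.9]
pad_a 0.71 [267. 324.] [0.6326 0.1153 0.05  ] tool [ -0.9 -20.2   1.8]
pad_a 0.67 [319. 309.] [0.6476 0.1298 0.05  ] tool [ 5.6 -0.4  1.8]
  dist 0.020841845026350125
444 [ 0.61501008 -0.16355579  0.038     ]
the job is handed in; nothing more can be done
None
```

The job is handed in at about 14 s, and no verdict came back. The red cap stands mouth down on the blue mat, and the gripper is holding the arms with the fingers at the green lines. The camera put the gap at 10.4 to 12.7 mm in the last two readings, and the jaw opening implies about 11.5 mm, at 6.9 N per pad.

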